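# Home a pump piston rod in a V-groove inspection block

### The arm

A 6-joint arm with a two-finger parallel gripper is mounted at the origin on the work surface. World frame = base frame: x ahead of the robot, y to its left, z up, the work surface at z = 0. Lengths are in m, angles in degrees, forces in N, time in s.
With the tool pointing down it reaches from about 0.3 to 0.75 m from the base axis. Payload 8.5 kg.
Tool frame: the origin (TCP) lies midway between the tips of the shut fingers; the grasp point (between the pads) lies ctrl.tcp_to_grasp behind it (ctrl.tcp_to_grasp is the distance from the TCP to the grasp point, in m); z points along the fingers, y is the line along which they close (so a half turn about z gives the same grasp; the last joint's range is limited). The gripper opens to 88 mm and grips with 3 to 60 N. Pads are 18 mm wide; open, the fingers measure 123 mm over their backs; the gripper's body (75 mm by 187 mm) begins 45 mm behind the grasp point.
Start: joints at [58.883, 21.807, 74.336, -0, 83.858, -12.336], TCP at [0.177, 0.521, 0.239] pointing down, gripper open.
Joint ranges: [-178.18, 178.18], [-50.72, 133.34], [12.68, 142.11], [-81.47, 261.47], [9.98, 163.14], [-165.26, 165.26]. Speed limits (degrees/s): [136.94, 136.94, 180, 180, 180, 180].

### API

Orientations are given as [roll, pitch, yaw] about the fixed x, y, z axes, in that order (R = Rz(yaw) Ry(pitch) Rx(roll)).
In Python, from bench import ctrl, capture, calibration, job gives the robot as it stands. The module is installed in compiled form; this text tells all that it offers.
- The arm moves only by the tool jog_arm, never from a script. Its argument "motion" is text: rows parted by semicolons, each of 5 numbers parted by spaces: the shift along the tool's x, y, z each as a share of 0.15 m, from -1 to 1, then the turn about the tool's z as a share of 180 degrees, from -1 to 1, then the closure, from 0 (fully open) to 1 (shut). A call has 1 to 20 rows; each row is the pose to reach, as a shift and turn from the pose commanded when the call began, along the tool's axes at that moment, turning the shorter way round; what a row does not reach only later rows make up. A row lasts 1/10 s, in which the tool goes at most 50 mm and 8.59 degrees, less where a joint would pass 70% of its speed; a pose out of reach is approached as far as the arm can. A call with a number of a shift or a turn outside -1 to 1 is refused whole. A call with a gripper value outside its range is refused whole. The fingers move at their own pace and stop on an object; "squeeze" is the grip in N (left out, the last holds). Time passes only in rows, so rows that repeat a pose let the fingers close. It gives the time, the measured TCP pose, the force, the opening and the grip force at its end, in the units of the state.
- ctrl.read_state(): the state, without advancing time (a new reading comes with each control period).
- capture(name): name is "scene" or "side" or "wrist"; returns (picture, depth): 384x512x3 uint8, red, green, blue; 384x512 float32, m along the optical axis (not along the pixel's ray), 0 where there is no reading.
- calibration(name): a dict with "fovy" (degrees; the focal length in pixels is half the picture's height over the tangent of half this angle, whatever the lens; pixels are square), "cx", "cy" (the principal point, pixels), "world_from_camera" (4x4, takes a point from camera to world coordinates); the wrist camera has in their place "hand_eye" (4x4, takes a point from camera to tool coordinates, whose origin is the TCP and whose axes are the flange's). Camera axes: x right, y down, z forward; pixel columns grow to the right and rows downward; lengths in m; the calibration is good to about 2 mm. A picture is of the moment at which its call begins: read the wrist's pose just before it. calibration takes no time and is no camera call.
- job.job_done(): hands the job in; it is judged then, once.
The state is a dict: "time_s": time; "joints": joint angles; "qd": joint speeds; "effort": joint torques, N m; "ee_pos": TCP position; "tool_rot": TCP orientation; "force": force on the tool from outside, world axes, zero at the start; "wrist_torque": the same for the moment, N m; "grip_width": finger opening in m; "finger_force": force on a finger pad.
Only numpy, scipy, OpenCV 4.12 (cv2) and the standard library are available. Lean on these libraries where they do the work, as an engineer would, in place of code of your own. Each camera call takes 0.05 s, during which the arm holds its last target. There are 200 camera calls.

### The job

Take the steel piston rod from its plywood cradle, lay it in the V-groove of the blue inspection block with its plain end towards the stop plate but still short of the yellow strap, then push it along the groove, under the strap, until its plain end touches the stop plate. Then swing the red gate fully shut behind the rod's black tail, straight across the groove, and let go. Do not bang the rod into the block, and leave the bottle, tin and tape roll where they are.

Things in the scene. Friction and masses are not known exactly. Their poses are not given: they have to be found in the camera images.
- rod: Steel pump piston rod, hollow, about 0.35 kg, 190 mm long, 26 mm diameter; the last 12 mm at the tail is a black stub of 16 mm diameter. Origin on its axis at mid-length, x along the axis towards the plain front end; it may lie rolled about x. It starts in the cradle, its plain end pointing within 0.7 rad of the groove's stop direction.
- rod_front (a point): Centre of the rod's plain front end face (rod x = +95 mm).
- rod_tail (a point): Centre of the rod's rear end face, the end of the black stub (rod x = -95 mm).
- cradle: Fixed plywood cradle, base 160 x 80 x 10 mm, two V-notched uprights (at x = -70 to -45 and 45 to 70 mm; 50 mm wide, 37 mm high); between them the rod is free, its axis 42 mm above the table. Origin under its centre, x along the rod.
- block: Fixed inspection block; origin at table level under the groove, x along the groove towards the stop, z up. Dark base plate 12 mm thick, x = -130 to 105, y = +-45 mm. The 90-degree V-groove is cut in two blue blocks, 60 mm wide, tops 37 mm high: x = -85 to -68 and x = -2 to 90 mm. A rod in the groove has its axis at y = 0, 42.4 mm above the table.
- stop (a point): Point on the face of the steel stop plate, on the axis of a rod lying in the groove (block x = 90, y = 0, z = 42.4 mm); axes as the block's. The plate is 10 mm thick, 60 mm wide, its top 70 mm above the table. With the rod home (front face here) its tail is at block x = -100 mm, 15 mm out behind the rear blue block.
- strap (a point): Centre of the top of the yellow strap over the groove (block x = 65, y = 0, z = 64 mm). The strap spans block x = 55 to 75 mm, underside 59 mm above the table (3.6 mm over a rod in the groove), screw heads to 67 mm, posts with inner faces at y = +-23 mm.
- finger_gap (a point): Middle of the open space between the two blue blocks (block x = -35, y = 0), on the top of the base plate, 12 mm above the table. The space is 66 mm long along the groove and free across it: room for fingers while laying the rod.
- gate (a joint): Angle of the red gate, rad: 0 = shut, straight across behind the tail of a rod that is home (hard stop); opens counterclockwise seen from above, to 2.3. Starts 1.4 to 2.0; stays where it is left; turns with 0.06 N m. A bar 12 mm thick, 33 to 51 mm above the table; shut, it points along block +y, from the pivot to y = 20 mm, front face at x = -104 mm.
- gate_tip (a point): Centre of the gate bar's free end, 75 mm from the pivot, 42 mm above the table.
- gate_pivot (a point): Centre of the gate's upright pivot, at the bar's mid-height (block x = -110, y = -55, z = 42 mm). Pivot 22 mm diameter, its cap 61 mm above the table.
- tint_bottle: Bystander: grey bottle with black cap, 72 mm diameter, 150 mm high; origin under its centre. Leave alone.
- paint_tin: Bystander: blue tin, 84 mm diameter, 100 mm high; origin under its centre. Leave alone.
- tape_roll: Bystander: yellow ring of tape lying flat, 90 mm diameter, 30 mm high; origin under its centre. Leave alone.
There are look-alikes about, which are no part of the job. Of the things that look like the rod, the smallest one is meant.

How it is judged (in metres and radians):
On the way, in this order (a step that is already met when the one before it is completed fails the run):
1. the rod lies in the groove, plain end towards the stop and more than 20 mm short of it (angle between the x axis of rod and the x axis of block, either way round below 0.05 rad and y of rod_front in the frame of stop between -0.003 and 0.003 m and z of rod_front in the frame of stop between -0.003 and 0.003 m and x of rod_front in the frame of stop between -0.09 and -0.02 m), for 0.1 s.
2. the rod has been pushed along the groove until its plain end is at the stop plate (within 2 mm), with the gate still open (more than 0.5 rad) (angle between the x axis of rod and the x axis of block, either way round below 0.05 rad and y of rod_front in the frame of stop between -0.003 and 0.003 m and z of rod_front in the frame of stop between -0.003 and 0.003 m and x of rod_front in the frame of stop above -0.002 m and value of joint gate above 0.5 rad), for 0.1 s.
At the end, for the whole second after the job is handed in: The rod lies at rest in the block's V-groove (front end within 3 mm of the groove's axis sideways and in height, aligned within 0.05 rad), plain end within 2 mm of the stop plate; the gate is shut behind it (within 0.1 rad) (angle between the x axis of rod and the x axis of block, either way round below 0.05 rad and y of rod_front in the frame of stop between -0.003 and 0.003 m and z of rod_front in the frame of stop between -0.003 and 0.003 m and x of rod_front in the frame of stop above -0.002 m and value of joint gate below 0.1 rad and linear speed of rod below 0.01 m/s and contact force between rod and block above 0.5 N); the robot touches nothing.
It fails at once if the rod is banged against or jammed into the block or gate (more than 60 N) (contact force between rod and block above 60 N).
It fails at once if the tint bottle is shifted by more than 15 mm (distance of tint_bottle from where it was at the start of the episode above 0.015 m).
It fails at once if the paint tin is shifted by more than 15 mm (distance of paint_tin from where it was at the start of the episode above 0.015 m).
It fails at once if the tape roll is shifted by more than 15 mm (distance of tape_roll from where it was at the start of the episode above 0.015 m).
It also fails if it takes over 58 s, if anything falls off the work surface, if the arm or the gripper's body presses on something with over 40 N, if the wrist force passes 120 N, or if a joint passes its speed limit or range.

## Working session

There is one attempt and no reset: what is moved stays moved. The work goes in short steps, Python scripts to look and compute and a tool call to move; the robot and the scene stay as the last step left them, time stands still between calls to the robot, and variables do not carry over. Pictures are saved under pics/ and viewed, at most 10 in all, crops included, and the job is handed in when it is done.

Besides the shell and the picture viewer there is one more tool, called after "Emit:" by a JSON object that holds its "fn" and its "kwargs", one argument or row to a line. jog_arm: Moves the arm, as the interface text tells. Its arguments: {"type":"object","properties":{"motion":{"type":"string"},"squeeze":{"type":"number"}},"required":["motion"]}

```bash
mkdir -p pics; cat > h.py <<'E'
import numpy as np, cv2
from bench import ctrl, capture, calibration, job
from scipy.spatial.transform import Rotation as R
def tcp():
    s=ctrl.read_state(); T=np.eye(4); T[:3,:3]=R.from_euler('xyz',s['tool_rot'],degrees=True).as_matrix(); T[:3,3]=s['ee_pos']; return T
def shot(n):
    c=calibration(n); W=tcp()@np.array(c['hand_eye']) if 'hand_eye' in c else np.array(c['world_from_camera'])
    p,d=capture(n); f=p.shape[0]/2/np.tan(np.radians(c['fovy'])/2)
    return p,d,(W,f,c['cx'],c['cy'])
def ray(C,u,v,z):
    W,f,cx,cy=C; r=W[:3,:3]@np.array([(u-cx)/f,(v-cy)/f,1]); o=W[:3,3]; return o+r*(z-o[2])/r[2]
def cloud(d,C):
    W,f,cx,cy=C; v,u=np.mgrid[:d.shape[0],:d.shape[1]]
    P=np.stack([(u-cx)/f*d,(v-cy)/f*d,d],-1); return P@W[:3,:3].T+W[:3,3]
def save(n,p): cv2.imwrite('pics/'+n,cv2.cvtColor(p,cv2.COLOR_RGB2BGR))
E
python3 - <<'E'
from h import *
print(ctrl.read_state(),ctrl.tcp_to_grasp)
for n in('scene','side'):
    p,d,C=shot(n); np.savez(n,p=p,d=d,W=C[0],k=C[1:]); save(n+'.png',p); print(n,C,calibration(n))
E
```

```text
{'time_s': 0.0, 'joints': array([ 5.88825501e+01,  2.18398738e+01,  7.43830550e+01, -1.68599715e-03,
        8.38585425e+01, -1.23367435e+01]), 'qd': array([ 0.04506468, -0.05803782, -0.06979018,  0.0251494 ,  0.02253542,
       -0.05541554]), 'effort': array([ 3.13094730e-03, -4.37924266e+01, -2.24564499e+01,  7.15144747e-02,
        3.51392501e-02, -1.15685830e-04]), 'ee_pos': array([0.17694272, 0.52046854, 0.23815824]), 'tool_rot': array([-1.79920052e+02, -1.57695411e-02,  1.61219464e+02]), 'force': array([ 0.26707138, -0.30417711, -0.41352801]), 'wrist_torque': array([0.05459305, 0.00082114, 0.06876351]), 'finger_force': 0.0, 'grip_width': 0.08811445844426018} 0.0187
scene (array([[ 0.34976106,  0.64581833, -0.67866478,  1.13945922],
       [ 0.93674242, -0.25148432,  0.24345281, -0.18524414],
       [-0.01344727, -0.7208844 , -0.69292485,  0.70730088],
       [ 0.        ,  0.        ,  0.        ,  1.        ]]), np.float64(359.29697402359534), 256.61287407274244, 189.34582346469278) {'fovy': 56.23803441949002, 'cx': 256.61287407274244, 'cy': 189.34582346469278, 'world_from_cam
[... 221 characters left out ...]
,  0.        ,  1.        ]])}
side (array([[ 0.99976836,  0.00265269,  0.02135865,  0.49426447],
       [-0.0152516 , -0.61288568,  0.79002439, -0.66703588],
       [ 0.0151861 , -0.79016714, -0.61270325,  0.65214906],
       [ 0.        ,  0.        ,  0.        ,  1.        ]]), np.float64(393.0654704114891), 252.95715972499698, 189.72474276784064) {'fovy': 52.06808028602901, 'cx': 252.95715972499698, 'cy': 189.72474276784064, 'world_from_camera': array([[ 0.99976836,  0.00265269,  0.02135865,  0.49426447],
       [-0.0152516 , -0.61288568,  0.79002439, -0.66703588],
       [ 0.0151861 , -0.79016714, -0.61270325,  0.65214906],
       [ 0.        ,  0.        ,  0.        ,  1.        ]])}
```

View pics/scene.png

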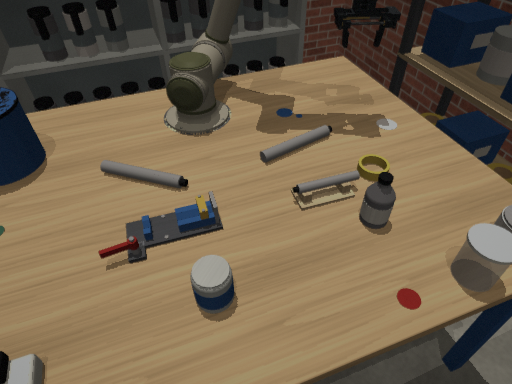

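View pics/side.png

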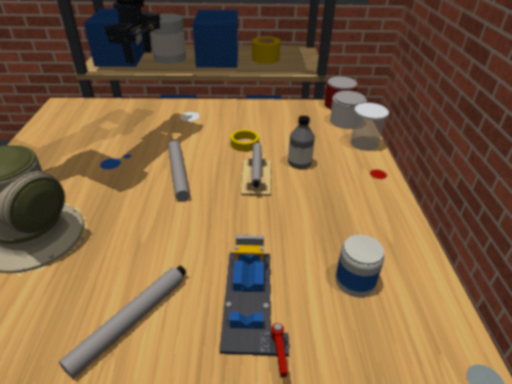

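Three look-alikes in the scene view: the long rod at (143,174), the mid rod at (297,143), and the rod in the cradle at (326,183). The cradle one is the shortest and the only one in a cradle, so it fits. The block is at (180,226) with its stop on the right, towards the cradle. The rod's black tail is at (296,189).

```bash
python3 - <<'E'
from h import *
out=[]
for n,crop in(('scene',(280,165,90,50)),('scene',(90,190,140,75)),('side',(225,130,60,70)),('side',(215,230,90,150))):
    z=np.load(n+'.npz'); x,y,w,h=crop; s=380/w if n=='scene' else 290/h
    out.append(cv2.resize(z['p'][y:y+h,x:x+w],None,fx=s,fy=s,interpolation=cv2.INTER_CUBIC))
H=600;W=800;c=np.zeros((H,W,3),np.uint8)
c[:out[0].shape[0],:380]=out[0]; c[300:300+out[1].shape[0],:out[1].shape[1]]=out[1]
c[:out[2].shape[0],400:400+out[2].shape[1]]=out[2]; c[300:300+out[3].shape[0],400:400+out[3].shape[1]]=out[3]
save('crop.png',c)
for n in('scene','side'):
    z=np.load(n+'.npz'); C=(z['W'],*z['k']); hsv=cv2.cvtColor(z['p'],cv2.COLOR_RGB2HSV); P=cloud(z['d'],C)
    for nm,lo,hi in(('red',(0,150,60),(8,255,255)),('blue',(105,130,60),(125,255,255)),('yel',(20,150,100),(30,255,255))):
        m=cv2.inRange(hsv,lo,hi); k,l,st,ce=cv2.connectedComponentsWithStats(m)
        for i in range(1,k):
            if st[i,4]>15:
                Q=P[(l==i)&(z['d']>0)]
                if len(Q) and Q[:,2].max()<.2 and -.6<np.median(Q[:,1])<.6 : print(n,nm,st[i],np.median(Q,0).round(4),Q.min(0).round(3),Q.max(0).round(3))
E
```

```text
scene red [ 99 237  38  19 147] [ 0.557  -0.3176  0.051 ] [ 0.547 -0.356  0.046] [ 0.565 -0.273  0.056]
scene red [397 288  24  21 380] [8.814e-01 2.491e-01 5.000e-04] [ 0.856  0.224 -0.004] [0.906 0.275 0.004]
scene blue [277 109  15   7  91] [ 0.1005  0.2997 -0.0005] [ 0.068  0.273 -0.005] [0.126 0.326 0.003]
scene blue [206 201   9  18  70] [ 0.5025 -0.0865  0.0364] [ 0.476 -0.096  0.023] [ 0.537 -0.08   0.039]
scene blue [176 204  25  22 391] [ 0.4981 -0.144   0.036 ] [ 0.474 -0.173  0.022] [ 0.535 -0.115  0.04 ]
scene blue [142 216   9  18 126] [ 0.4934 -0.2465  0.0358] [ 0.469 -0.256  0.021] [ 0.529 -0.238  0.04 ]
scene yel [373 155  14   9  20] [0.4796 0.4437 0.0289] [0.463 0.43  0.026] [0.506 0.452 0.032]
scene yel [359 164  12   9  16] [0.5069 0.3705 0.0286] [0.485 0.368 0.026] [0.527 0.379 0.031]
scene yel [196 195  11  18 103] [ 0.5048 -0.1066  0.0636] [ 0.479 -0.116  0.061] [ 0.535 -0.096  0.066]
side red [496  85  16  25 219] [1.3283 0.5021 0.1262] [1.324 0.448 0.108] [1.333 0.547 0.149]
side red [476  92  27  31 334] [1.3284 0.5544 0.0664] [1.323 0.478 0.043] [1.333 0.6
[... 2703 characters left out ...]
54   4  12  32] [ 1.3295 -0.0284 -0.5159] [ 1.326 -0.044 -0.528] [ 1.335 -0.02  -0.496]
side blue [101 160  19   8 119] [ 0.0992  0.2972 -0.    ] [ 0.075  0.277 -0.004] [0.123 0.322 0.003]
side blue [233 255  31  36 934] [ 0.502  -0.1432  0.0347] [ 0.472 -0.174  0.01 ] [ 0.534 -0.086  0.04 ]
side blue [338 263  40  28 403] [ 0.704  -0.1726  0.0451] [ 0.683 -0.18   0.02 ] [ 0.752 -0.145  0.067]
side blue [229 312  34  16 416] [ 0.4957 -0.2504  0.0324] [ 0.467 -0.256  0.011] [ 0.527 -0.236  0.04 ]
side yel [230 129  30  23 341] [0.492  0.4249 0.0251] [ 0.445  0.365 -0.003] [0.541 0.514 0.033]
side yel [235 244  28  10 221] [ 0.5036 -0.1067  0.0633] [ 0.475 -0.117  0.048] [ 0.53  -0.077  0.066]
```

View pics/crop.png

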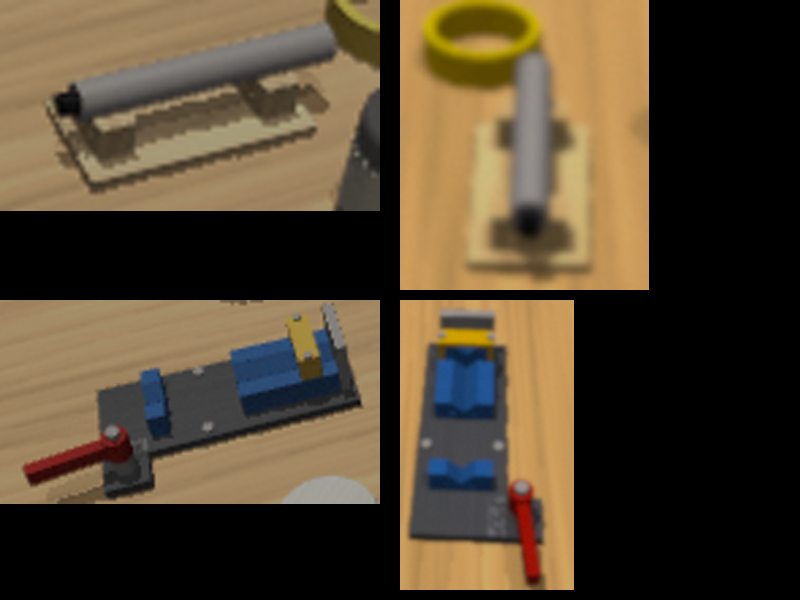

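```bash
python3 - <<'E'
from h import *
Q={}
for n in('scene','side'):
    z=np.load(n+'.npz'); C=(z['W'],*z['k']); P=cloud(z['d'],C).reshape(-1,3); ok=z['d'].ravel()>0
    def box(a,b): return P[ok&np.all((P>a)&(P<b),1)]
    r=box((.42,.15,.045),(.575,.44,.062)); Q[n]=r
    c=r[:,:2].mean(0); u=np.linalg.svd(r[:,:2]-c)[2][0]; u*=np.sign(u[1]); t=(r[:,:2]-c)@u
    top=r[r[:,2]>.05]; 
    print(n,len(r),'mid',c+u*(t.min()+t.max())/2,'len',np.ptp(t),'yaw',np.degrees(np.arctan2(u[1],u[0])),'x~y',np.polyfit(top[:,1],top[:,0],1))
    for a,b in(((.5,.2,.08),(.8,.5,.2)),((.6,-.3,.02),(.8,0,.2)),((.4,.3,.01),(.56,.55,.036)),((.45,-.1,.06),(.56,-.06,.09))):
        q=box(a,b); print('  ',len(q),q.min(0).round(3),q.max(0).round(3)) if len(q) else 0
E
```

```text
scene 458 mid [0.53456794 0.23906197] len 0.1783234961719778 yaw 87.2563291636379 x~y [0.04473696 0.52175262]
   774 [0.631 0.27  0.08 ] [0.696 0.334 0.152]
   1924 [ 0.69  -0.181  0.02 ] [ 0.771 -0.097  0.104]
   413 [0.452 0.301 0.01 ] [0.558 0.454 0.035]
   115 [ 0.477 -0.1    0.061] [ 0.538 -0.07   0.073]
side 344 mid [0.52568556 0.24206673] len 0.18332381343478818 yaw 87.69460715344329 x~y [0.04002112 0.51587297]
   529 [0.62 0.27 0.08] [0.687 0.323 0.151]
   2154 [ 0.682 -0.18   0.02 ] [ 0.764 -0.1    0.102]
   368 [0.448 0.301 0.01 ] [0.557 0.461 0.034]
   240 [ 0.474 -0.1    0.06 ] [ 0.533 -0.069  0.073]
```

```bash
cat >> h.py <<'E'
def to(x,y,z,yaw):
    T=tcp(); d=T[:3,:3].T@(np.array([x,y,z])-T[:3,3])/.15
    y0=ctrl.read_state()['tool_rot'][2]; t=-((yaw-y0+180)%360-180)/180
    print('share',d.round(3),'turn',round(t,4))
E
python3 -c "
from h import *
to(.53,.24,.26,87.5)"
```

```text
share [-2.83  -1.013 -0.145] turn 0.4096
```

Emit:
{"fn": "jog_arm", "kwargs": {
  "motion": "-1 -0.35 -0.1 0.41 0;-1 -0.35 -0.1 0.41 0;-1 -0.35 -0.1 0.41 0;-1 -0.35 -0.1 0.41 0;-1 -0.35 -0.1 0.41 0;-1 -0.35 -0.1 0.41 0;-1 -0.35 -0.1 0.41 0;-1 -0.35 -0.1 0.41 0;-1 -0.35 -0.1 0.41 0"
}}

```text
time_s: 1.0
ee_pos: [0.3021, 0.4226, 0.2534]
tool_rot: [-180.0, 0.0, 87.1]
force: [0.7, -0.2, -0.0]
grip_width: 0.0879
finger_force: 0.0
```

```bash
python3 -c "
from h import *
to(.53,.24,.26,87.5)"
```

```text
share [-1.139  1.579 -0.044] turn -0.0022
```

Emit:
{"fn": "jog_arm", "kwargs": {
  "motion": "-0.7 1 0 0 0;-0.7 1 0 0 0;-0.7 1 0 0 0;-0.7 1 0 0 0;-0.7 1 0 0 0"
}}

```text
time_s: 1.5
ee_pos: [0.45, 0.3086, 0.2529]
tool_rot: [-180.0, 0.1, 87.2]
force: [-0.6, -0.1, 0.2]
grip_width: 0.0879
finger_force: 0.0
```

Emit:
{"fn": "jog_arm", "kwargs": {
  "motion": "-0.44 0.58 0 0 0;-0.44 0.58 0 0 0;-0.44 0.58 0 0 0;-0.44 0.58 0 0 0;-0.44 0.58 0 0 0"
}}

```text
time_s: 2.0
ee_pos: [0.53, 0.2423, 0.2537]
tool_rot: [-180.0, -0.0, 87.5]
force: [-0.7, 0.5, 0.9]
grip_width: 0.0879
finger_force: 0.0
```

```bash
cat > rod.py <<'E'
from h import *
import sys
p,d,C=shot('wrist'); save(sys.argv[1],p)
P=cloud(d,C); T=tcp(); print(T[:3,3].round(4), calibration('wrist')['hand_eye'].round(3).tolist())
m=(d>0)&(P[...,2]>.046)&(P[...,2]<.07)&(abs(P[...,0]-.53)<.04)&(abs(P[...,1]-.24)<.12)
r=P[m]; v,u=np.nonzero(m); print(len(r),r[:,2].max())
(c,wh,a)=cv2.minAreaRect(np.stack([u,v],1).astype(np.float32)); b=cv2.boxPoints((c,wh,a)); print(c,wh,a)
mm=r[:,:2].mean(0); w=np.linalg.svd(r[:,:2]-mm,full_matrices=False)[2][0]; w*=np.sign(w[1]); t=(r[:,:2]-mm)@w; n=(r[:,:2]-mm)@np.array([w[1],-w[0]])
print('front end',mm+w*t.max()+0,'rear',mm+w*t.min(),'len',np.ptp(t),'yaw',np.degrees(np.arctan2(w[1],w[0])),'n mid',(n.max()+n.min())/2,np.ptp(n), 'mean',mm)
E
python3 rod.py w1.png
```

```text
[0.5299 0.2426 0.2539] [[0.0, -0.957, -0.29, 0.074], [1.0, -0.0, 0.0, 0.001], [-0.0, -0.29, 0.957, -0.146], [0.0, 0.0, 0.0, 1.0]]
3708 0.05765050518016113
(252.0, 164.5) (24.0, 169.0) 0.0
front end [0.53241417 0.32889185] rear [0.52434468 0.13905548] len 0.19000779998306655 yaw 87.56595970041568 n mid -1.1088499396096768e-05 0.025159717070921555 mean [0.52881678 0.24426259]
```

View pics/w1.png

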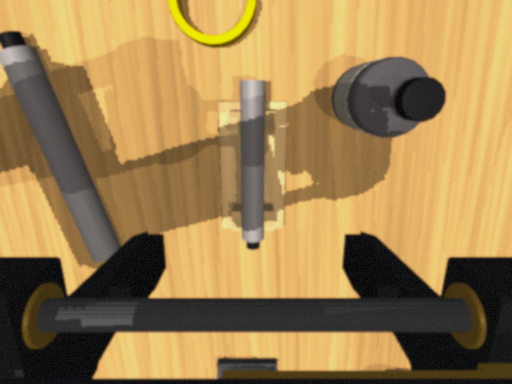

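The wrist view shows the rod at column 252, from its plain end at row 80 to the black tail at row 249. It measures 190 mm long, so it is the piston rod. The bottle at (385,95) is clear of the gripper. I'll descend and grip slightly ahead of mid-rod.

Emit:
{"fn": "jog_arm", "kwargs": {
  "motion": "-0.023 -0.008 0.3 0 0;-0.023 -0.008 0.6 0 0;-0.023 -0.008 0.9 0 0;-0.023 -0.008 1 0 0;-0.023 -0.008 1 0 0;-0.023 -0.008 1 0 0"
}}

```text
time_s: 2.65
ee_pos: [0.5297, 0.2389, 0.1049]
tool_rot: [179.9, -0.0, 87.5]
force: [-0.0, 0.4, 0.2]
grip_width: 0.0881
finger_force: 0.0
```

```bash
python3 -c "
from h import *
to(.5286,.239,.0235,87.6)"
```

```text
share [ 0.    -0.008  0.543] turn -0.0006
```

Emit:
{"fn": "jog_arm", "kwargs": {
  "motion": "0 -0.008 0.15 0 0;0 -0.008 0.3 0 0;0 -0.008 0.45 0 0;0 -0.008 0.543 0 0;0 -0.008 0.543 0 0;0 -0.008 0.543 0 0.3;0 -0.008 0.543 0 0.5;0 -0.008 0.543 0 0.65;0 -0.008 0.543 0 0.8;0 -0.008 0.543 0 0.9;0 -0.008 0.543 0 1;0 -0.008 0.543 0 1;0 -0.008 0.543 0 1",
  "squeeze": 25
}}

```text
time_s: 3.95
ee_pos: [0.5286, 0.2378, 0.0223]
tool_rot: [-180.0, 0.0, 87.4]
force: [-5.2, 0.5, 1.3]
grip_width: 0.0265
finger_force: 3.6
```

Emit:
{"fn": "jog_arm", "kwargs": {
  "motion": "0 0 0 0 1;0 0 0 0 1;0 0 0 0 1;0 0 -0.1 0 1;0 0 -0.3 0 1;0 0 -0.6 0 1;0 0 -0.9 0 1;0 0 -1 0 1;0 0 -1 0 1;0 0 -1 0 1",
  "squeeze": 30
}}

```text
time_s: 4.95
ee_pos: [0.5283, 0.2377, 0.1709]
tool_rot: [-179.9, 0.0, 87.4]
force: [-0.7, 0.6, -4.0]
grip_width: 0.0245
finger_force: 29.9
```

```bash
python3 -c "
from h import *
to(.5,-.22,.22,87)"
```

```text
share [-3.057 -0.052 -0.326] turn 0.0023
```

Emit:
{"fn": "jog_arm", "kwargs": {
  "motion": "-0.2 -0.1 -0.3 0 1;-0.5 -0.2 -0.6 0 1;-0.8 -0.3 -0.6 0 1;-1 -0.3 -0.6 0 1;-1 -0.3 -0.6 0 1"
}}

```text
time_s: 5.45
ee_pos: [0.4763, 0.0863, 0.2612]
tool_rot: [-179.9, 0.1, 87.1]
force: [0.8, 0.1, -4.2]
grip_width: 0.0244
finger_force: 29.9
```

Emit:
{"fn": "jog_arm", "kwargs": {
  "motion": "-0.3 -0.1 0 0 1;-0.6 -0.2 0 0 1;-0.9 -0.3 0 0 1;-1 -0.3 0 0 1;-1 -0.3 0 0 1"
}}

```text
time_s: 5.95
ee_pos: [0.425, -0.0592, 0.2607]
tool_rot: [-179.8, -0.1, 87.2]
force: [-0.2, 0.6, -3.6]
grip_width: 0.0242
finger_force: 29.9
```

Emit:
{"fn": "jog_arm", "kwargs": {
  "motion": "-0.3 0 0 0 1;-0.6 0 0 0 1;-0.8 0 0 0 1;-0.8 0 0 0 1;-0.8 0 0 0 1;-0.8 0 0 0 1"
}}

```text
time_s: 6.55
ee_pos: [0.4201, -0.1763, 0.2617]
tool_rot: [-179.9, -0.1, 87.5]
force: [-0.7, 0.4, -3.8]
grip_width: 0.0245
finger_force: 29.9
```

```bash
cat > blk.py <<'E'
from h import *
p,d,C=shot('wrist'); save('w2.png',p); np.savez('w2',p=p,d=d,W=C[0],k=C[1:])
print(tcp()[:3,3],ctrl.read_state()['tool_rot'])
P=cloud(d,C); hsv=cv2.cvtColor(p,cv2.COLOR_RGB2HSV)
for nm,lo,hi in(('red',(0,130,50),(8,255,255)),('blue',(105,110,40),(125,255,255)),('yel',(18,130,80),(32,255,255))):
    k,l,st,ce=cv2.connectedComponentsWithStats(cv2.inRange(hsv,lo,hi))
    for i in range(1,k):
        if st[i,4]>60:
            Q=P[(l==i)&(d>0)]; zt=Q[:,2].max(); print(nm,st[i],np.median(Q,0).round(4),Q.min(0).round(4),Q.max(0).round(4))
E
python3 blk.py
```

```text
[ 0.42008549 -0.17626869  0.26191931] [-1.79962635e+02 -4.34071769e-02  8.75246943e+01]
red [354 231  23  28 306] [ 0.5469 -0.2772  0.0526] [ 0.4503 -0.3017  0.0319] [ 0.5615 -0.1439  0.3318]
blue [ 297   68   62   87 3588] [ 0.5044 -0.1365  0.0362] [ 0.4717 -0.1776  0.0101] [ 0.5438 -0.0794  0.0441]
blue [ 481   79   31   71 1636] [ 0.6867 -0.138   0.0425] [ 0.6829 -0.173   0.0199] [ 0.7089 -0.0998  0.0687]
blue [294 202  53  20 952] [ 0.4998 -0.2434  0.0328] [ 0.468  -0.2625  0.0111] [ 0.5364 -0.2369  0.0393]
yel [    0     0   218   297 17267] [ 0.2088 -0.0866 -0.0004] [ 0.1116 -0.3703 -0.0037] [0.38   0.0085 0.3447]
yel [241   0  80  54 347] [ 4.735e-01 -2.960e-02 -2.000e-04] [ 0.4137 -0.0615 -0.0029] [ 0.5022 -0.0033  0.0019]
yel [304   0   6  25  77] [ 4.86e-01 -1.73e-02 -2.00e-04] [ 0.4836 -0.0302 -0.0019] [ 0.4893 -0.0061  0.0019]
yel [372   0  29 155 584] [ 5.824e-01 -7.360e-02 -2.000e-04] [ 0.5641 -0.1834 -0.0027] [ 0.602  -0.0102  0.0023]
yel [ 374    0  138  299 6458] [ 7.006e-01 -1.158e-01 -1.000e-04] [ 0.4544 -0.3999 -0.003 ] [ 0.7663 -0.0144  0.3381]
yel [ 303   78   6
[... 571 characters left out ...]
3.000e-04] [ 0.5505 -0.2244 -0.0019] [ 0.5893 -0.1923  0.0019]
yel [127 179  10  22  62] [ 0.2604 -0.2143 -0.0003] [ 0.2521 -0.2301 -0.0021] [ 0.2663 -0.2016  0.002 ]
yel [316 246  41  18 179] [ 0.5418 -0.3178 -0.    ] [ 0.4417 -0.3338 -0.0029] [ 0.5561 -0.1434  0.3319]
yel [165 285  16  64 404] [ 0.4029 -0.1496  0.345 ] [ 0.4017 -0.1588  0.3349] [ 0.4036 -0.1455  0.3477]
yel [326 285  17  64 469] [ 0.4408 -0.1513  0.3448] [ 0.4399 -0.1608  0.3341] [ 0.442  -0.1469  0.3486]
yel [  0 332  60  45 577] [ 5.320e-02 -4.938e-01 -4.000e-04] [ 0.0176 -0.5124 -0.0032] [ 0.3789 -0.1555  0.3495]
yel [  72  332  440   47 4802] [ 0.4468 -0.1602  0.3514] [ 0.3124 -0.5472 -0.0024] [ 0.7959 -0.156   0.3545]
```

View pics/w2.png

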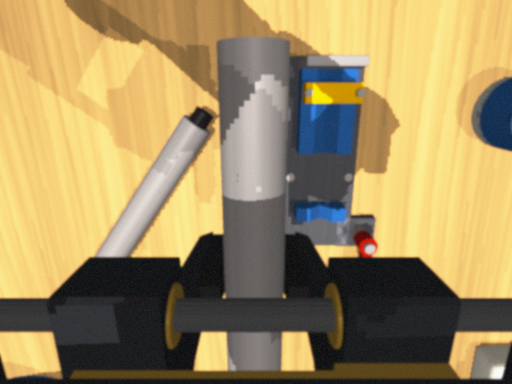

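The wrist view shows the block right of the held rod. The stop plate is at (338,60), the strap at (332,93), the rear blue block at (320,212) and the gate pivot at (367,246). Next I'll fit the groove's line and the held rod's pose.

```bash
cat > fit.py <<'E'
from h import *
z=np.load('w2.npz'); C=(z['W'],*z['k']); p,d=z['p'],z['d']; P=cloud(d,C); hsv=cv2.cvtColor(p,cv2.COLOR_RGB2HSV)
B=cv2.inRange(hsv,(105,110,40),(125,255,255))>0
top=B&(P[...,2]>.034)&(P[...,2]<.041)&(P[...,0]<.6)
def rect(m,nm):
    Q=P[m][:,:2]; r=cv2.minAreaRect((Q*1000).astype(np.float32)); print(nm,len(Q),np.round(r[0],1),np.round(r[1],1),round(r[2],2))
rect(top&(P[...,1]<-.2),'rear'); rect(top&(P[...,1]>-.2)&(P[...,1]<-.12),'front')
# groove centre: valley points symmetric; mean x of blue pts below top per y band
for lo,hi in((-.26,-.23),(-.175,-.15),(-.15,-.13)):
    m=B&(P[...,1]>lo)&(P[...,1]<hi)&(P[...,2]>.02)&(P[...,2]<.031)&(P[...,0]<.6); Q=P[m]; print('valley',len(Q),Q.mean(0) if len(Q) else 0)
    t=top&(P[...,1]>lo)&(P[...,1]<hi); Q=P[t]; print('  top x range',np.percentile(Q[:,0],[1,99]),Q[:,1].mean())
st=(P[...,2]>.066)&(P[...,2]<.074)&(P[...,1]>-.095)&(P[...,1]<-.05)&(abs(P[...,0]-.505)<.06); rect(st,'stop')
Y=(cv2.inRange(hsv,(18,130,80),(32,255,255))>0)&(P[...,2]>.06)&(P[...,2]<.068); rect(Y,'strap')
base=(P[...,2]>.009)&(P[...,2]<.015)&(P[...,1]<-.05)&(P[...,1]>-.32)&(P[...,0]>.44)&(P[...,0]<.6); rect(base,'base')
T=np.eye(4); T[:3,:3]=R.from_euler('xyz',[-179.96,-.04,87.52],degrees=True).as_matrix(); T[:3,3]=[.4201,-.1763,.2619]
L=(P-T[:3,3])@T[:3,:3]
m=(abs(L[...,1])<.02)&(L[...,2]>-.04)&(L[...,2]<.01)&(L[...,0]>.025)&(d>0); Q=L[m]
print('rod x max',np.percentile(Q[:,0],[50,99,99.9]),'y mid',(Q[:,1].max()+Q[:,1].min())/2)
for a in(.03,.05,.07,.09):
    q=Q[abs(Q[:,0]-a)<.006]; print(a,len(q),q[:,1].min(),q[:,1].max(),'top z',np.percentile(q[:,2],2))
E
python3 fit.py
```

```text
rear 449 [ 498.4 -247. ] [17.4 59.9] 87.71
front 1701 [ 502.7 -146.1] [53.4 60.3] 87.62
valley 284 [ 0.49753706 -0.24339675  0.02627208]
  top x range [0.46878659 0.5280129 ] -0.24646289594442364
valley 270 [ 0.50067726 -0.16106096  0.02718826]
  top x range [0.47257816 0.53182056] -0.16140769285682027
valley 244 [ 0.50150589 -0.14009551  0.02723834]
  top x range [0.47295517 0.53282646] -0.13996097315417777
stop 742 [506.  -75.8] [10.2 60.1] 87.54
strap 1085 [ 504.6 -105.9] [19.4 58.4] 87.5
base 6517 [ 519.2 -183.7] [234.8 117.7] 87.72
rod x max [0.06234156 0.09086485 0.09137538] y mid 0.00037456330002417267
0.03 1731 -0.01228676553290101 0.013209351574057122 top z -0.03325125162840724
0.05 2163 -0.012409176292025632 0.013228554410985131 top z -0.03321850969870093
0.07 2530 -0.012454455958741294 0.013171681637436336 top z -0.03324308983037126
0.09 1785 -0.012497984309939068 0.013247110909987413 top z -0.033226030781718895
```

```bash
python3 -c "
from h import *
to(.4992,-.2195,.14,87.55)"
```

```text
share [-0.266  0.54   0.812] turn -0.0001
```

Emit:
{"fn": "jog_arm", "kwargs": {
  "motion": "-0.1 0.2 0 0 1;-0.2 0.4 0.1 0 1;-0.266 0.54 0.3 0 1;-0.266 0.54 0.6 0 1;-0.266 0.54 0.812 0 1;-0.266 0.54 0.812 0 1;-0.266 0.54 0.812 0 1"
}}

```text
time_s: 7.3
ee_pos: [0.4996, -0.2207, 0.1415]
tool_rot: [180.0, 0.0, 87.5]
force: [0.4, 0.4, -3.7]
grip_width: 0.0244
finger_force: 29.9
```

```bash
python3 -c "
from h import *
to(.4992,-.2195,.030,87.55)"
```

```text
share [ 0.008 -0.003  0.743] turn -0.0004
```

Emit:
{"fn": "jog_arm", "kwargs": {
  "motion": "0.008 -0.003 0.2 0 1;0.008 -0.003 0.4 0 1;0.008 -0.003 0.55 0 1;0.008 -0.003 0.65 0 1;0.008 -0.003 0.7 0 1;0.008 -0.003 0.73 0 1;0.008 -0.003 0.74 0 1;0.008 -0.003 0.74 0 1"
}}

```text
time_s: 8.1
ee_pos: [0.4991, -0.2202, 0.0304]
tool_rot: [179.9, 0.1, 87.4]
force: [-0.8, 0.4, -3.5]
grip_width: 0.0244
finger_force: 29.9
```

Emit:
{"fn": "jog_arm", "kwargs": {
  "motion": "0 0 0.007 0 1;0 0 0.014 0 1;0 0 0.021 0 1;0 0 0.028 0 1;0 0 0.034 0 1;0 0 0.034 0 1"
}}

```text
time_s: 8.7
ee_pos: [0.4985, -0.2199, 0.0243]
tool_rot: [-180.0, -0.0, 87.4]
force: [1.0, -1.3, -3.3]
grip_width: 0.0243
finger_force: 29.9
```

Emit:
{"fn": "jog_arm", "kwargs": {
  "motion": "0 0 0.004 0 1;0 0 0.007 0 1;0 0 0.01 0 1;0 0 0.01 0 1"
}}

```text
time_s: 9.1
ee_pos: [0.4986, -0.22, 0.0229]
tool_rot: [180.0, 0.0, 87.4]
force: [0.1, 0.7, -3.6]
grip_width: 0.0248
finger_force: 29.9
```

Emit:
{"fn": "jog_arm", "kwargs": {
  "motion": "0 0 0.003 0 1;0 0 0.005 0 1;0 0 0.007 0 1;0 0 0.007 0 1"
}}

```text
time_s: 9.5
ee_pos: [0.499, -0.2201, 0.0223]
tool_rot: [179.9, 0.0, 87.4]
force: [1.0, 0.7, 2.4]
grip_width: 0.0247
finger_force: 29.4
```

The downward load has reversed, so the rod is seated. I'll release it and back off.

Emit:
{"fn": "jog_arm", "kwargs": {
  "motion": "0 0 0 0 0.65;0 0 0 0 0.6;0 0 0 0 0.5;0 0 0 0 0.4;0 0 0 0 0.3;0 0 0 0 0.3;0 0 0 0 0.3",
  "squeeze": 5
}}

```text
time_s: 10.2
ee_pos: [0.4986, -0.22, 0.0219]
tool_rot: [-180.0, 0.0, 87.4]
force: [0.5, -0.6, 0.4]
grip_width: 0.0617
finger_force: 0.0
```

Emit:
{"fn": "jog_arm", "kwargs": {
  "motion": "0 0 -0.05 0 0.3;0 0 -0.15 0 0.3;0 0 -0.35 0 0.3;0 0 -0.6 0 0.3;-0.2 0 -0.8 0 0.3;-0.4 0 -0.8 0 0.3;-0.6 0 -0.8 0 0.7;-0.6 0 -0.8 0 1;-0.6 0 -0.8 0 1;-0.6 0 -0.8 0 1"
}}

```text
time_s: 11.2
ee_pos: [0.4945, -0.3089, 0.142]
tool_rot: [-180.0, -0.0, 87.5]
force: [-0.1, 0.9, -1.1]
grip_width: 0.0318
finger_force: 0.0
```

```bash
cat > chk.py <<'E'
from h import *
import sys
p,d,C=shot(sys.argv[1]); save(sys.argv[2],p); P=cloud(d,C); hsv=cv2.cvtColor(p,cv2.COLOR_RGB2HSV)
o=np.array([.4984,-.247]); a=np.radians(87.55); u=np.array([np.cos(a),np.sin(a)]); n=np.array([-u[1],u[0]])
X=(P[...,:2]-o)@u-.0765; Y=(P[...,:2]-o)@n
m=(d>0)&(P[...,2]>.047)&(P[...,2]<.058)&(abs(Y)<.02)&(X<.053)&(X>-.2)&(hsv[...,1]<80)
for lo in np.arange(-.17,.1,.02):
    q=m&(X>=lo)&(X<lo+.02); 
    if q.sum()>5: print(round(lo,2),q.sum(),'X',X[q].min().round(4),X[q].max().round(4),'Y',Y[q].min().round(4),Y[q].max().round(4),'z',np.percentile(P[q][:,2],95).round(4))
g=(cv2.inRange(hsv,(0,130,50),(8,255,255))>0)&(d>0)&(P[...,2]>.03)&(P[...,2]<.06)
print('gate X',X[g].min(),X[g].max(),'Y',Y[g].min(),Y[g].max()); far=g&(X<X[g].min()+.01)
print('gate end',X[far].mean(),Y[far].mean())
E
python3 chk.py scene s2.png; python3 -c "
from h import *
to(.4936,-.36,.1,87.55)"
```

```text
-0.15 35 X -0.1466 -0.1301 Y -0.012 0.0037 z 0.0562
-0.13 60 X -0.1298 -0.1101 Y -0.0142 0.0047 z 0.0566
-0.11 66 X -0.1099 -0.0902 Y -0.0137 0.0069 z 0.0558
-0.09 65 X -0.0894 -0.0701 Y -0.0142 0.0075 z 0.0563
-0.07 61 X -0.0699 -0.0501 Y -0.0135 0.0082 z 0.056
-0.05 62 X -0.0498 -0.0302 Y -0.0146 0.007 z 0.0567
-0.03 60 X -0.0296 -0.01 Y -0.0142 0.0094 z 0.0561
-0.01 60 X -0.0095 0.0097 Y -0.0138 0.0064 z 0.0562
0.01 57 X 0.0103 0.0297 Y -0.0137 0.0069 z 0.056
0.03 33 X 0.0303 0.041 Y -0.0148 0.0057 z 0.0552
gate X -0.18315594362450865 1.6845203726465312 Y -0.07193867332488811 1.1972412958961154
gate end -0.17816495614058753 -0.06725663745536174
share [-0.341  0.008  0.28 ] turn -0.0004
```

View pics/s2.png

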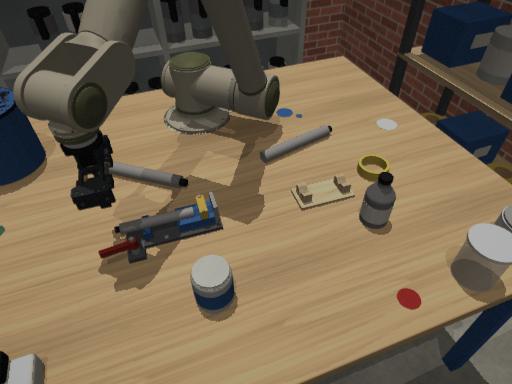

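The scene view shows the rod in the groove at (160,222), its front short of the strap. The gate is still open at (120,248), roughly 1.65 rad. I'll go behind the tail with closed fingers.

Emit:
{"fn": "jog_arm", "kwargs": {
  "motion": "-0.24 0 0 0 1;-0.24 0 0 0 1;-0.24 0 0.25 0 1;-0.24 0 0.5 0 1;-0.24 0 0.7 0 1;-0.24 0 0.745 0 1;-0.24 0 0.745 0 1;-0.24 0 0.745 0 1"
}}

```text
time_s: 12.05
ee_pos: [0.4936, -0.346, 0.0317]
tool_rot: [179.9, 0.1, 87.4]
force: [-0.1, -0.5, 0.0]
grip_width: 0.0004
finger_force: 0.0
```

```bash
python3 -c "
from h import *
to(.4984-.0805*.04275,-.247-.0805,.030,87.55);to(.4984-.0325*.04275,-.247-.0325,.030,87.55); print(ctrl.read_state())"
```

```text
share [0.124 0.003 0.011] turn -0.0006
share [0.444 0.003 0.011] turn -0.0006
{'time_s': 12.05, 'joints': array([-4.62681038e+01,  3.91123453e+01,  8.09878986e+01, -6.73022809e-04,
        5.97612641e+01, -4.37148160e+01]), 'qd': array([-0.20641241, -0.64504337, -0.24278243,  0.00510508, -0.21934814,
       -0.10509594]), 'effort': array([ 4.49852273e-02, -5.14693522e+01, -1.61531478e+01,  3.99399991e-02,
        6.44412450e-02,  2.94761783e-03]), 'ee_pos': array([ 0.4936366 , -0.34601611,  0.03172662]), 'tool_rot': array([1.79900302e+02, 9.61283142e-02, 8.74469669e+01]), 'force': array([-0.14837917, -0.54618326,  0.00135201]), 'wrist_torque': array([-0.05409608,  0.0897632 ,  0.0094277 ]), 'finger_force': 0.0, 'grip_width': 0.00037728009773703057}
```

Emit:
{"fn": "jog_arm", "kwargs": {
  "motion": "0.03 0.003 0 0 1;0.06 0.003 0 0 1;0.08 0.003 0 0 1;0.1 0.003 0 0 1;0.115 0.003 0 0 1;0.13 0.003 0 0 1;0.145 0.003 0 0 1;0.16 0.003 0 0 1;0.175 0.003 0 0 1;0.19 0.003 0 0 1;0.205 0.003 0 0 1;0.22 0.003 0 0 1;0.235 0.003 0 0 1;0.25 0.003 0 0 1;0.265 0.003 0 0 1;0.28 0.003 0 0 1;0.295 0.003 0 0 1;0.31 0.003 0 0 1;0.325 0.003 0 0 1;0.34 0.003 0 0 1"
}}

```text
time_s: 14.05
ee_pos: [0.4957, -0.2948, 0.0302]
tool_rot: [180.0, 0.0, 87.4]
force: [-1.8, -4.6, 2.4]
grip_width: 0.0005
finger_force: 3.7
```

```bash
python3 -c "
from h import *
to(.4984-.0325*.04275,-.247-.0325,.030,87.55)"; python3 chk.py scene s3.png
```

```text
share [0.103 0.004 0.002] turn -0.0007
-0.11 45 X -0.1039 -0.0905 Y -0.0128 0.0089 z 0.0561
-0.09 64 X -0.0899 -0.07 Y -0.0138 0.007 z 0.0561
-0.07 63 X -0.0698 -0.05 Y -0.0147 0.0071 z 0.0556
-0.05 62 X -0.0498 -0.0301 Y -0.0137 0.0075 z 0.0558
-0.03 59 X -0.0297 -0.0101 Y -0.0152 0.0101 z 0.0558
-0.01 60 X -0.0095 0.0097 Y -0.0145 0.0076 z 0.0556
0.01 60 X 0.0103 0.0296 Y -0.0153 0.0074 z 0.0562
0.03 57 X 0.0302 0.0499 Y -0.0143 0.0068 z 0.0568
0.05 9 X 0.0503 0.0529 Y -0.0145 0.0028 z 0.0561
gate X -0.1830247107460407 1.6814474685975724 Y -0.07141427858853285 1.1966111434392774
gate end -0.17794095654080877 -0.06699998012774157
```

Emit:
{"fn": "jog_arm", "kwargs": {
  "motion": "0.01 0.003 0 0 1;0.02 0.003 0 0 1;0.03 0.003 0 0 1;0.04 0.003 0 0 1;0.05 0.003 0 0 1;0.06 0.003 0 0 1;0.067 0.003 0 0 1;0.074 0.003 0 0 1;0.08 0.003 0 0 1;0.08 0.003 0 0 1"
}}

```text
time_s: 15.1
ee_pos: [0.4963, -0.2829, 0.0302]
tool_rot: [-180.0, 0.0, 87.4]
force: [-2.3, -5.2, 1.9]
grip_width: 0.0004
finger_force: 3.6
```

Emit:
{"fn": "jog_arm", "kwargs": {
  "motion": "0.003 0 0 0 1;0.006 0 0 0 1;0.009 0 0 0 1;0.012 0 0 0 1;0.012 0 0 0 1"
}}

```text
time_s: 15.6
ee_pos: [0.4964, -0.2812, 0.0302]
tool_rot: [-180.0, 0.0, 87.4]
force: [-3.5, -5.3, 3.6]
grip_width: 0.0005
finger_force: 3.9
```

Emit:
{"fn": "jog_arm", "kwargs": {
  "motion": "0.003 0 0 0 1;0.006 0 0 0 1;0.009 0 0 0 1;0.009 0 0 0 1"
}}

```text
time_s: 16.0
ee_pos: [0.4965, -0.2799, 0.0302]
tool_rot: [-180.0, 0.0, 87.4]
force: [-2.0, -5.0, 3.3]
grip_width: 0.0006
finger_force: 3.9
```

Emit:
{"fn": "jog_arm", "kwargs": {
  "motion": "0.002 0 0 0 1;0.004 0 0 0 1;0.006 0 0 0 1;0.006 0 0 0 1"
}}

```text
time_s: 16.4
ee_pos: [0.4965, -0.279, 0.0302]
tool_rot: [-180.0, 0.0, 87.4]
force: [-2.8, -5.5, 3.1]
grip_width: 0.0003
finger_force: 3.9
```

Emit:
{"fn": "jog_arm", "kwargs": {
  "motion": "0.002 0 0 0 1;0.004 0 0 0 1;0.006 0 0 0 1;0.006 0 0 0 1"
}}

```text
time_s: 16.8
ee_pos: [0.4965, -0.2789, 0.0302]
tool_rot: [-180.0, 0.1, 87.4]
force: [-4.5, -9.3, 2.1]
grip_width: 0.0005
finger_force: 5.7
```

```bash
python3 chk.py scene s4.png | head -2;python3 -c "
from h import *
print(ctrl.read_state()['force'])"
```

```text
-0.09 52 X -0.0859 -0.0701 Y -0.0134 0.0069 z 0.0561
-0.07 62 X -0.0698 -0.0501 Y -0.014 0.0077 z 0.0559
[-3.8137531  -9.23396648  2.83641931]
```

Emit:
{"fn": "jog_arm", "kwargs": {
  "motion": "0.002 0 0 0 1;0.004 0 0 0 1;0.004 0 0 0 1"
}}

```text
time_s: 17.15
ee_pos: [0.4965, -0.2788, 0.0302]
tool_rot: [-180.0, 0.1, 87.4]
force: [-4.2, -11.7, 1.3]
grip_width: 0.001
finger_force: 7.0
```

The push has stalled and the force is rising, so the rod is home. I'll retreat, lift over the gate bar and come down on its outer side.

Emit:
{"fn": "jog_arm", "kwargs": {
  "motion": "-0.1 0 0 0 1;-0.3 0 0 0 1;-0.377 0 -0.2 0 1;-0.377 0 -0.45 0 1;-0.377 0.2 -0.45 0 1;-0.377 0.5 -0.45 0 1;-0.377 0.77 -0.45 0 1;-0.377 0.77 -0.45 0 1;-0.377 0.77 -0.45 0 1;-0.377 0.77 -0.2 0 1;-0.377 0.77 0 0 1;-0.377 0.77 0 0 1;-0.377 0.77 0 0 1"
}}

```text
time_s: 18.45
ee_pos: [0.6091, -0.3394, 0.0308]
tool_rot: [-180.0, -0.0, 87.4]
force: [0.0, -1.1, 0.7]
grip_width: 0.0005
finger_force: 0.0
```

```bash
cat > gate.py <<'E'
from h import *
T=tcp(); o=np.array([.4984,-.247]); a=np.radians(87.55); u=np.array([np.cos(a),np.sin(a)]); n=np.array([-u[1],u[0]])
X0=np.array([(T[:2,3]-o)@u-.0765,(T[:2,3]-o)@n]); print('at',X0.round(4),T[2,3])
for th in (100,90,80,70,60,50,40,30,20,10,0):
    t=np.radians(th); s,c=np.sin(t),np.cos(t)
    k=np.array([-.110,-.055])+.06*np.array([-s,c])+.006*np.array([-c,-s])-np.array([.009,.018])
    dl=(k-X0)/.15; print(th,k.round(4),'share',round(dl[0],3),round(-dl[1],3))
E
python3 gate.py; python3 chk.py side g1.png|tail -2
```

```text
at [-0.164  -0.1146] 0.03083608199929671
100 [-0.177  -0.0893] share -0.087 -0.168
90 [-0.179 -0.079] share -0.1 -0.237
80 [-0.1791 -0.0685] share -0.101 -0.307
70 [-0.1774 -0.0581] share -0.089 -0.376
60 [-0.174  -0.0482] share -0.066 -0.443
50 [-0.1688 -0.039 ] share -0.032 -0.504
40 [-0.1622 -0.0309] share 0.012 -0.558
30 [-0.1542 -0.024 ] share 0.066 -0.604
20 [-0.1452 -0.0187] share 0.126 -0.639
10 [-0.1353 -0.015 ] share 0.191 -0.664
0 [-0.125 -0.013] share 0.26 -0.677
gate X -0.18436315813906512 1.7678320399571323 Y -0.8042929042385932 1.3928774997992897
gate end -0.18076046761323886 -0.061708051713238884
```

View pics/g1.png

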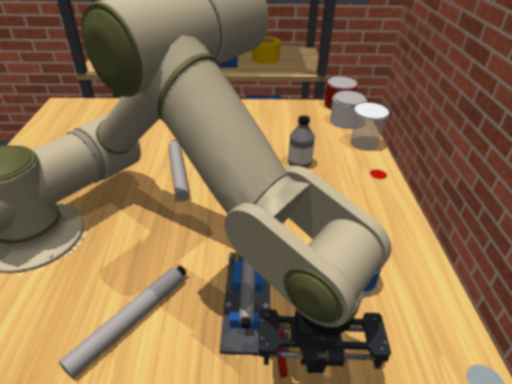

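The side view shows the closed gripper at (325,345), to the right (outside) of the red bar at (283,358). I'll sweep the gate along an arc.

Emit:
{"fn": "jog_arm", "kwargs": {
  "motion": "-0.087 -0.05 0 0 1;-0.087 -0.168 0 0 1;-0.095 -0.2 0 0 1;-0.1 -0.237 0 0 1;-0.101 -0.272 0 0 1;-0.101 -0.307 0 0 1;-0.095 -0.342 0 0 1;-0.089 -0.376 0 0 1;-0.078 -0.41 0 0 1;-0.066 -0.443 0 0 1;-0.05 -0.474 0 0 1;-0.032 -0.504 0 0 1;-0.01 -0.531 0 0 1;0.012 -0.558 0 0 1;0.039 -0.581 0 0 1;0.066 -0.604 0 0 1;0.096 -0.622 0 0 1;0.126 -0.639 0 0 1;0.158 -0.652 0 0 1;0.191 -0.664 0 0 1"
}}

```text
time_s: 20.5
ee_pos: [0.5114, -0.3055, 0.0301]
tool_rot: [-180.0, -0.0, 87.4]
force: [0.8, -1.4, -0.1]
grip_width: 0.0003
finger_force: 0.7
```

Emit:
{"fn": "jog_arm", "kwargs": {
  "motion": "0.015 -0.003 0 0 1;0.03 -0.006 0 0 1;0.042 -0.009 0 0 1;0.052 -0.011 0 0 1;0.058 -0.012 0 0 1;0.062 -0.013 0 0 1;0.062 -0.013 0 0 1"
}}

```text
time_s: 21.2
ee_pos: [0.5103, -0.297, 0.0301]
tool_rot: [180.0, 0.0, 87.4]
force: [0.8, -3.1, -1.8]
grip_width: 0.0006
finger_force: 1.8
```

```bash
python3 gate.py | sed -n '1p;12p'; python3 chk.py scene g2.png; python3 - <<'E'
import cv2
p=cv2.imread('pics/g2.png')[180:280,70:240]; cv2.imwrite('pics/g2c.png',cv2.resize(p,None,fx=4,fy=4,interpolation=cv2.INTER_CUBIC))
E
```

```text
at [-0.126 -0.014] 0.030136029060451448
0 [-0.125 -0.013] share 0.007 -0.007
-0.11 16 X -0.1 -0.0906 Y -0.0095 0.0037 z 0.0508
-0.09 61 X -0.0899 -0.0702 Y -0.013 0.0065 z 0.056
-0.07 61 X -0.0698 -0.0501 Y -0.0138 0.0082 z 0.0561
-0.05 63 X -0.0496 -0.0302 Y -0.0141 0.008 z 0.0561
-0.03 61 X -0.0296 -0.01 Y -0.0154 0.0092 z 0.0561
-0.01 63 X -0.0099 0.0097 Y -0.0155 0.006 z 0.0561
0.01 58 X 0.0103 0.0297 Y -0.0143 0.008 z 0.0558
0.03 59 X 0.0302 0.0498 Y -0.0141 0.0057 z 0.0561
0.05 8 X 0.0504 0.0527 Y -0.0126 0.0031 z 0.0561
gate X -0.11790527035033413 1.685737365516809 Y -0.06826649710560588 1.1973404655252913
gate end -0.11262227953019531 -0.06580163219570895
```

View pics/g2c.png

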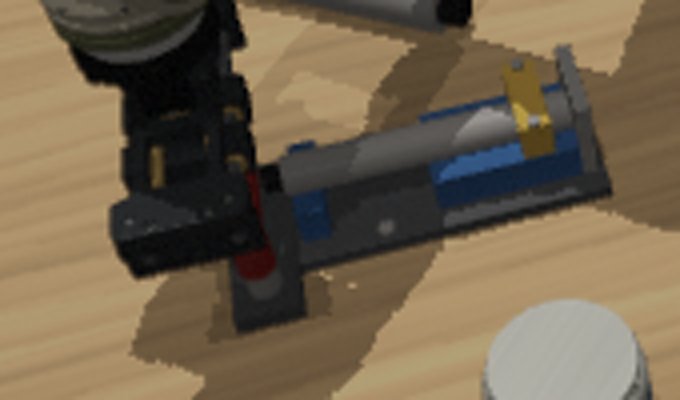

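The crop shows the rod under the strap against the stop plate and the red bar almost square across the tail at (255,220). I'll press a little further to reach the hard stop.

Emit:
{"fn": "jog_arm", "kwargs": {
  "motion": "0.005 0 0 0 1;0.01 0 0 0 1;0.01 0 0 0 1"
}}

```text
time_s: 21.55
ee_pos: [0.5103, -0.2969, 0.0302]
tool_rot: [179.9, 0.2, 87.4]
force: [0.4, -10.7, -4.2]
grip_width: 0.0009
finger_force: 5.3
```

Emit:
{"fn": "jog_arm", "kwargs": {
  "motion": "0.003 0 0 0 1;0.006 0 0 0 1;0.006 0 0 0 1"
}}

```text
time_s: 21.85
ee_pos: [0.5103, -0.2969, 0.0302]
tool_rot: [179.9, 0.3, 87.4]
force: [0.0, -14.5, -5.7]
grip_width: 0.0002
finger_force: 7.1
```

The gate is stalled on its hard stop. I'll back off, lift clear and verify.

Emit:
{"fn": "jog_arm", "kwargs": {
  "motion": "-0.05 0 0 0 1;-0.2 0 0 0 1;-0.4 0 0 0 1;-0.5 0 -0.3 0 1;-0.5 0 -0.6 0 1;-0.5 0 -0.9 0 1;-0.5 0 -1 0 1;-0.5 0 -1 0 1;-0.5 0 -1 0 1"
}}

```text
time_s: 22.75
ee_pos: [0.5063, -0.3685, 0.179]
tool_rot: [-179.9, -0.1, 87.4]
force: [-0.7, -0.2, 0.6]
grip_width: 0.0007
finger_force: 0.0
```

```bash
python3 - <<'E'
from h import *
o=np.array([.4984,-.247]); a=np.radians(87.55); u=np.array([np.cos(a),np.sin(a)]); n=np.array([-u[1],u[0]])
for nm in('scene','wrist'):
    p,d,C=shot(nm); P=cloud(d,C); hsv=cv2.cvtColor(p,cv2.COLOR_RGB2HSV)
    X=(P[...,:2]-o)@u-.0765; Y=(P[...,:2]-o)@n
    g=(cv2.inRange(hsv,(0,130,50),(8,255,255))>0)&(d>0)&(P[...,2]>.045)&(P[...,2]<.055)&(abs(X+.12)<.08)&(Y>-.04)&(Y<.06)
    if g.sum()>5: print(nm,'gate',g.sum(),X[g].mean(),Y[g].min(),Y[g].max(),'angle',np.polyfit(Y[g],-X[g],1)[0])
    m=(d>0)&(P[...,2]>.046)&(P[...,2]<.058)&(abs(Y)<.02)&(X<.053)&(X>-.103)&(hsv[...,1]<80)&(hsv[...,2]>70)
    if m.sum(): print('shoulder X',X[m].min(),'z',np.percentile(P[m][:,2],95))
    f=(d>0)&(P[...,2]>.046)&(P[...,2]<.058)&(abs(Y)<.012)&(X>.077)&(X<.1); print('past strap X max',X[f].max() if f.any() else None)
save('end.png',np.vstack([cv2.resize(shot('scene')[0][180:280,70:240],None,fx=3,fy=3),cv2.resize(p[:,128:384],(510,300))])[:600])
E
```

```text
scene gate 83 -0.10983013347826755 -0.039171396904624435 0.016859180615974634 angle -0.0025787857228433365
shoulder X -0.08803416009903949 z 0.05609390804338111
past strap X max 0.08964977730935282
wrist gate 1150 -0.10995105288052538 -0.039980996281507794 0.019654414169275745 angle -0.0040828596854780245
shoulder X -0.08822313061093898 z 0.05557927550212363
past strap X max None
```

View pics/end.png

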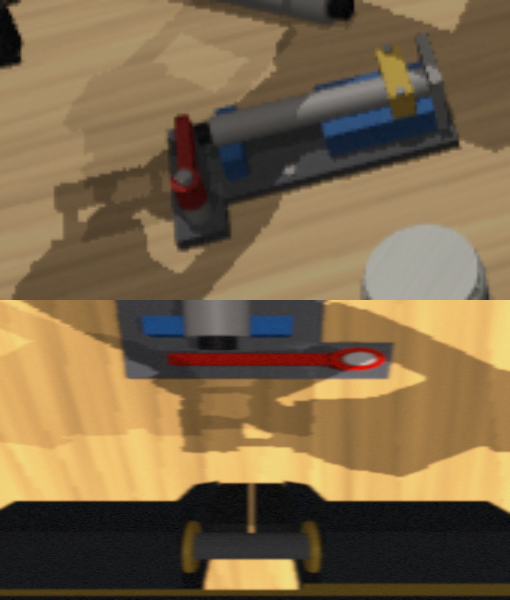

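The gate is shut straight across the tail (about 0 rad), the rod's shoulder is at block x = -88 mm as it should be when home, and the gripper is clear of everything.

```bash
python3 -c "
from bench import job; print(job.job_done())"
```

```text
the job is handed in; nothing more can be done
None
```

The job is handed in: the rod lies in the groove with its plain end at the stop plate, the gate is shut behind its tail and the gripper is clear. The hand-in call gave no verdict.

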